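Index the medicine carousel and load the next vial

TASK

The open compartment of the round medicine carousel already has its vial. Pull up the spring plunger, turn the cover one hole clockwise (seen from above) and let the plunger snap fully home, so that the next compartment is open; then stand the small amber vial that waits on the table just left of the carousel upright on the floor of that compartment, setting it down rather than dropping it. Leave the brown bottle, the roll of tape and the blue carton where they are.

Things in the scene. Friction and masses are not known exactly. Their poses are not given: they have to be found in the camera images.
- carousel: Round grey tub fixed to the table, 260 mm across, 74 mm high, five 72-degree compartments; dividers 3 mm thick at 0, 72, 144, 216, 288 degrees counter-clockwise from its x axis. Steel index ring round the rim (radius 164 mm, top at 72 mm) with a 13 mm hole at each divider, 150 mm from the axis. An amber vial is fixed in the compartment open at the start. Origin: centre of the underside; z up.
- cover (a joint): Turn, rad, of the aluminium cover (disc 256 mm across, top 79 mm above the table, one 72-degree sector cut out as the opening) about the carousel's vertical axis. 0 at the start, grows clockwise seen from above; next hole clockwise at 1.257. Locked while the pin is in a hole; freed, it turns lightly and stays where left.
- plunger (a joint): Lift of the spring plunger, m: 0 with the pin fully home in a hole, 0.016 at most. Its spring pulls down with 6 N at 0, 10 N at 0.016. Lift it at least 11 mm to free the cover. The round-tipped 10 mm pin finds the hole by itself when let go within about 3 mm of it; elsewhere it rides on the ring, at about 0.0095, until it meets a hole.
- knob (a point): Centre of the plunger's upright round black knob, 28 mm across, 26 mm high, on a lug of the cover facing away from the opening, 150 mm from the axis (at the start 216 degrees counter-clockwise from the carousel's x axis), 124 mm above the table with the pin home. Goes round with the cover and up with the plunger. The 21 mm collar below it tops out 103 mm above the table.
- axis_top (a point): Point on the carousel's vertical turning axis, 94 mm above the table, at the top of the cover's centre cap.
- next_place (a point): Middle of the floor (4 mm above the table) of the next compartment clockwise: 86 mm from the axis, 36 degrees clockwise from the carousel's x axis; covered at the start. The compartment is about 110 mm long from centre post to wall and 100 mm wide here; its walls rise to 74 mm above the table, the cover round the opening to 79 mm.
- vial: Loose amber vial with black cap, 32 mm across, 67 mm tall (the cap, 26 mm across, is the top 12 mm), about 50 g, standing on the table left of the carousel, nearer the robot than the other small bottles. Origin: centre of its underside; z up along it. The smallest of the loose things.
- brown_bottle: Bystander: brown bottle with ribbed white cap, 51 mm across, 110 mm tall. Origin: centre of the underside.
- tape: Bystander: dark roll of tape lying flat, 59 mm across, 19 mm high. Origin: centre of the underside.
- blue_carton: Bystander: upright blue carton, 40 x 52 x 88 mm. Origin: centre of the underside.
Mind the look-alikes: they are no part of the job. Of the things like the vial, leave any that is red or yellow; of the rest the smaller one is meant.

How it is judged:
By the outcome, as a careful person would: the job done as asked, in the order asked, and still so for the second after the job is handed in, with the robot touching nothing.
It also fails if it takes over 61 s, if anything falls off the work surface, if the arm or the gripper's body presses on something with over 40 N, if the wrist force passes 120 N, or if a joint passes its speed limit or range.

ROBOT

A 7-joint arm with a two-finger parallel gripper is mounted at the origin on a cart in front of the work surface, level with it; the furniture and walls round the work are solid. World frame = base frame: x ahead of the robot, y to its left, z up, the work surface at z = 0. Lengths are in mm, angles in rad, forces in N, time in s.
With the tool pointing down it reaches from about 350 to 900 mm from the base axis. Payload 7.2 kg.
Tool frame: the origin (TCP) lies midway between the tips of the shut fingers; the grasp point (between the pads) lies 19 mm behind it; z points along the fingers, y is the line along which they close (so a half turn about z gives the same grasp; the last joint's range is limited). The gripper opens to 88 mm and grips with 3 to 60 N. Pads are 20 mm wide; open, the fingers measure 115 mm over their backs; the gripper's body (75 mm by 178 mm) begins 61 mm behind the grasp point.
Start: joints at [-1.344, 0.411, -0.013, 1.596, 0.006, 1.134, -0.082], TCP at [181.602, 598.038, 222.653] pointing down, gripper open.
Joint ranges: [-2.95, 2.95], [-0.29, 1.99], [-1.47, 1.44], [0.14, 2.54], [-1.03, 4.17], [0.13, 1.85], [-2.86, 2.86]. Speed limits (rad/s): [2.39, 2.39, 3.01, 3.01, 3.14, 3.14, 3.14].

INTERFACE

Orientations are given as [roll, pitch, yaw] about the fixed x, y, z axes, in that order (R = Rz(yaw) Ry(pitch) Rx(roll)).
In Python, from cell import r, imaging, sign_off gives the robot as it stands. The module is installed in compiled form; this text tells all that it offers.
- The arm moves only by the shell command python3 -m jog 'ROWS'. ROWS is a JSON object of lists of equal length, an entry for each row: "delta_rot": the turn, a rotation vector about the tool's x, y, z in rad, a list of three; "delta_pos": the shift along the tool's x, y, z in cm, a list of three; "hand": the opening, from 0 (shut) to 1 (fully open). A call has 1 to 20 rows; each row is the pose to reach, as a shift and turn from the pose commanded when the call began, along the tool's axes at that moment; what a row does not reach only later rows make up. A row lasts 1/8 s, in which the tool goes at most 62.5 mm and 10.7 degrees, less where a joint would pass 70% of its speed; a pose out of reach is approached as far as the arm can. A call with a gripper value outside its range is refused whole. The fingers move at their own pace and stop on an object; the grip force is fixed at half the most. Time passes only in rows, so rows that repeat a pose let the fingers close. It gives the time, the measured TCP pose, the force, the opening and the grip force at its end, in the units of the state.
- r.state(): the state, without advancing time (a new reading comes with each control period).
- imaging.camera(name): name is "scene" or "top" or "wrist"; returns the picture (384x512x3 uint8, red, green, blue); there is no depth.
- imaging.get_calibration(name): a dict with "intrinsics" (3x3 intrinsics, pixels), "origin" and "rotation" of the camera in the world. Camera axes: x right, y down, z forward; pixel columns grow to the right and rows downward; lengths in mm; the calibration is good to about 2 mm. The wrist camera is an equidistant fisheye: a pixel r from the principal point sees the ray r / f radians off the axis. A picture is of the moment at which its call begins: read the wrist's pose just before it. get_calibration takes no time and is no camera call; for the wrist camera it gives the pose at the moment of the call.
- sign_off(): hands the job in; it is judged then, once.
Trained networks look in the newest picture that a camera, given by its name, has taken for a name from the list of things; names that differ only in an ending like _2 or _b are one class to them, and where a whole thing is asked for, a point or a joint stands for the part that bears it (a point fixed in the world has none). Each returns a list of dicts, best first, with "conf" (0 to 1); they miss things now and then, are a little off and sometimes report something else, mostly with a low value. They report only what shows in the picture. A call takes as long as a camera call. They do not tell look-alikes from the thing itself.
- imaging.boxes_of(camera, label): "position" ([column, row] as shares, 0 to 1, of the picture: columns of its width, rows of its height, amid what is visible of it).
- imaging.trace(camera, label): "region" (384x512 bool, what is visible of it) and "position" ([column, row] as shares, 0 to 1, of the picture: columns of its width, rows of its height, amid what is visible of it).
The state is a dict: "clock": time; "joints": joint angles; "joint_velocities": joint speeds; "effort": joint torques, N m; "tool_pos": TCP position; "tcp_rot": TCP orientation; "wrist_force": force on the tool from outside, world axes, zero at the start; "moment": the same for the moment, N m; "grip_width": opening from 0.0 (shut) to 1.0 (fully open); "grasp_force": force on a finger pad.
Only numpy, scipy, OpenCV 4.12 (cv2) and the standard library are available. Lean on these libraries where they do the work, as an engineer would, in place of code of your own. Each camera call takes 0.05 s, during which the arm holds its last target. There are 200 camera calls.

## Working session

There is one attempt and no reset: what is moved stays moved. The work goes in short steps, Python scripts to look and compute and a shell command to move; the robot and the scene stay as the last step left them, time stands still between calls to the robot, and variables do not carry over. Pictures are saved under pics/ and viewed, at most 10 in all, crops included, and the job is handed in when it is done.

```bash
mkdir -p pics; cat > h.py <<'E'
import numpy as np, cv2
from cell import r, imaging
def cal(n):
    c=imaging.get_calibration(n); return np.array(c["intrinsics"]),np.array(c["origin"]),np.array(c["rotation"])
def ray(n,px,c=None):
    K,o,R=c or cal(n)
    v=np.array([(px[0]-K[0,2])/K[0,0],(px[1]-K[1,2])/K[1,1],1.0])
    if n=="wrist":
        a=np.hypot(v[0],v[1]); v=np.array([v[0]/a*np.sin(a),v[1]/a*np.sin(a),np.cos(a)]) if a>1e-9 else np.array([0,0,1.])
    return o,R@v
def atz(n,px,z,c=None):
    o,d=ray(n,px,c); return o+d*(z-o[2])/d[2]
def tri(rays):
    A=sum(np.eye(3)-np.outer(d,d)/(d@d) for o,d in rays); b=sum((np.eye(3)-np.outer(d,d)/(d@d))@o for o,d in rays)
    return np.linalg.solve(A,b)
def proj(n,p,c=None):
    K,o,R=c or cal(n); v=R.T@(np.array(p)-o)
    if n=="wrist":
        a=np.arctan2(np.hypot(v[0],v[1]),v[2]); s=a/np.hypot(v[0],v[1]); return np.array([K[0,0]*v[0]*s+K[0,2],K[1,1]*v[1]*s+K[1,2]])
    return np.array([K[0,0]*v[0]/v[2]+K[0,2],K[1,1]*v[1]/v[2]+K[1,2]])
def save(n,im): cv2.imwrite(f"pics/{n}.png",im[:,:,::-1])
E
python3 - <<'E'
from h import *
np.set_printoptions(precision=3,suppress=True)
ims=[]
for n in("top","scene"):
    im=imaging.camera(n); ims.append(im); print(n,*cal(n)[1:]); save("raw_"+n,im)
    for l in("carousel","cover","knob","plunger","vial","axis_top","brown_bottle","tape","blue_carton"):
        for f in(imaging.boxes_of,):
            try: print(l,[(np.round(np.array(b["position"])*[512,384],1).tolist(),round(b["conf"],2)) for b in f(n,l)])
            except Exception as e: print(l,e)
s=r.state();print(s["clock"],s["tool_pos"],s["tcp_rot"],s["grip_width"])
save("a",cv2.resize(np.vstack(ims),None,fx=.78,fy=.78) )
E
```

```text
top [ 426.989  262.193 1030.909] [-2.996  0.011 -1.558]
carousel [([311.2, 179.1], 0.77), ([155.3, 179.5], 0.67)]
cover [([320.0, 189.4], 0.79), ([214.2, 215.7], 0.57)]
knob [([370.0, 217.3], 0.42)]
plunger [([370.2, 214.9], 0.71)]
vial [([196.0, 195.0], 0.72), ([204.1, 258.7], 0.59), ([176.9, 223.0], 0.5), ([212.6, 219.1], 0.49)]
axis_top [([309.7, 183.9], 0.56)]
brown_bottle [([204.9, 154.6], 0.86)]
tape [([159.2, 176.1], 0.67)]
blue_carton [([137.5, 237.1], 0.76)]
scene [ 254.365 -236.559  748.642] [-2.401  0.014 -0.544]
carousel [([298.9, 237.4], 0.92), ([266.0, 165.7], 0.17)]
cover [([301.2, 239.2], 0.72)]
knob [([301.5, 274.1], 0.56)]
plunger [([301.8, 274.6], 0.74)]
vial [([223.8, 191.4], 0.71), ([194.2, 198.3], 0.59), ([230.6, 176.2], 0.53), ([227.6, 156.1], 0.28)]
axis_top [([300.9, 234.4], 0.67), ([299.4, 275.2], 0.5)]
brown_bottle [([266.3, 165.1], 0.75)]
tape [([229.5, 156.5], 0.82)]
blue_carton [([178.3, 158.8], 0.96)]
1.0 [181.614 598.064 222.691] [3.141 0.    2.847] 1.0036871289596396
```

View pics/raw_top.png

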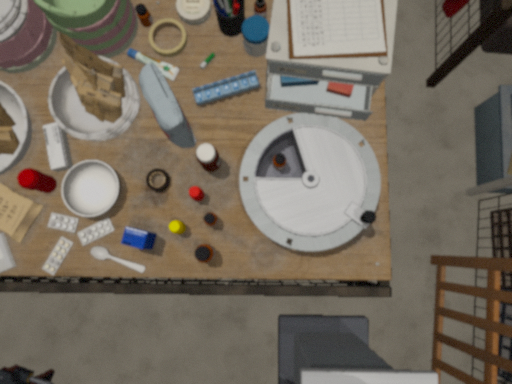

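View pics/raw_scene.png

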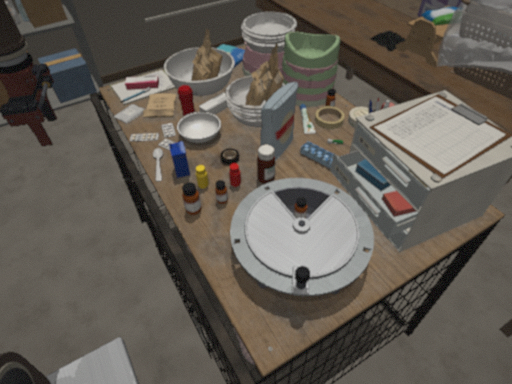

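Top view: the carousel is centred at about (310,181), the knob is at (369,216), and the opening faces up-left with its vial at (278,160). Vial-like things in top: red (196,192), yellow (177,227), small amber (210,218) and larger amber (204,254). The small amber at (210,218), scene (221,193), fits: it is neither red nor yellow and it is the smaller of the two. I'll confirm this in a crop and measure.

```bash
python3 - <<'E'
s=open('h.py').read()
s=s.replace('np.array(c["rotation"])','Rotation.from_euler("xyz",c["rotation"]).as_matrix()').replace('import numpy as np, cv2','import numpy as np, cv2\nfrom scipy.spatial.transform import Rotation')
open('h.py','w').write(s)
E
python3 - <<'E'
from h import *
np.set_printoptions(precision=1,suppress=True)
T=lambda a,b: tri([ray("top",a),ray("scene",b)])
im={n:imaging.camera(n) for n in("top","scene")}
for l in("knob","plunger","axis_top","vial","cover","carousel","brown_bottle","tape","blue_carton"):
    d={}
    for n in im:
        try:d[n]=[(b["conf"],np.array(b["position"])*[512,384],b["region"].sum()) for b in imaging.trace(n,l)]
        except Exception as e:d[n]=[];print(e)
    for n in im: print(l,n,*[(round(c,2),p,int(a)) for c,p,a in d[n]])
    if l!="vial" and d["top"] and d["scene"]: print("  ->",T(d["top"][0][1],d["scene"][0][1]))
print("vial",T((210,218),(221.5,193)))
print("big",T((204,254),(192,198)))
print("cap atz", atz("top",(210.5,217.5),67), atz("top",(311,180),94), atz("top",(369,216),137))
a=cv2.resize(im["top"][170:290,140:260],(400,400),interpolation=2);b=cv2.resize(im["scene"][130:230,150:250],(400,400),interpolation=2)
c=cv2.resize(im["top"][100:260,230:390],(400,400),interpolation=2)
save("crop1",np.hstack([a,b]))
E
```

```text
knob top (0.65, array([368.4, 217.4]), 157)
knob scene (0.64, array([304. , 274.6]), 224)
  -> [503.6  23.8 123.2]
plunger top (0.42, array([368. , 215.4]), 167)
plunger scene (0.47, array([302.6, 275.7]), 225)
  -> [505.4  24.6 117.3]
axis_top top (0.75, array([312. , 180.7]), 15327)
axis_top scene (0.86, array([298.6, 234.8]), 13238)
  -> [588.  140.   56.1]
vial top (0.75, array([211.9, 216.4]), 177) (0.64, array([196. , 193.9]), 193) (0.62, array([206.6, 255.1]), 319) (0.5, array([175.1, 223.8]), 191)
vial scene (0.94, array([187.4, 198.4]), 484) (0.78, array([218.9, 192.8]), 266) (0.78, array([198.1, 178. ]), 228) (0.66, array([232.3, 173.9]), 235) (0.55, array([180.2, 158. ]), 460)
cover top (0.89, array([319.4, 187.6]), 8428)
cover scene (0.79, array([301., 238.]), 7397)
  -> [574.3 122.7  72.5]
carousel top (0.73, array([306.9, 180.1]), 15294)
carousel scene (0.83, array([301. , 238.2]), 13311)
  -> [598.1 146.8  25.2]
brown_bottle top (0.75, array([204.7, 159.9]), 559)
brown_bottle scene (0.73, array([302.3, 236.9]), 13405) (0.67, array([267.1, 164.3]), 661)
  -> [ 796.9  437.2 -470. ]
tape top (0.9, array([164.1, 184.4]), 358)
tape scene (0.48, array([229.9, 159.1]), 249) (0.38, array([263.6, 165.8]), 639)
  -> [587.6 496.8  15.8]
blue_carton top (0.87, array([139. , 238.3]), 579) (0.53, array([205.2, 156.9]), 555)
blue_carton scene (0.65, array([178.8, 158.3]), 541)
  -> [451.7 543.   49.7]
vial [503.1 381.   23.5]
big [419.9 389.3  44.3]
cap atz [500.4 375.   67. ] [586.3 145.6  94. ] [502.3  27.7 137. ]
```

View pics/crop1.png

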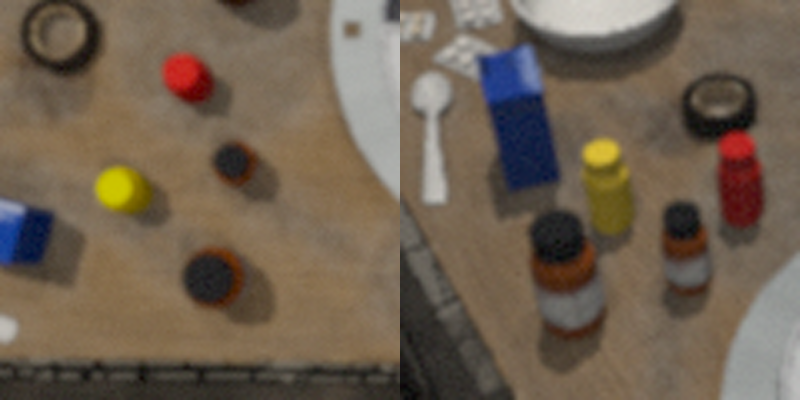

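The crop confirms it: the small amber vial with a black cap is at top (210,218), scene cap (221,184). The larger amber is beside it at top (204,254), and the red and yellow ones are clearly separate.

```bash
cat >> h.py <<'E'
def todelta(target,yaw=None):
    s=r.state(); R=Rotation.from_euler("xyz",s["tcp_rot"]); 
    d=R.inv().apply(np.array(target)-np.array(s["tool_pos"]))/10
    rv=np.zeros(3) if yaw is None else (R.inv()*Rotation.from_euler("xyz",[np.pi,0,yaw])).as_rotvec()
    return np.round(d,2),np.round(rv,3)
E
python3 - <<'E'
from h import *
np.set_printoptions(precision=2,suppress=True)
s=r.state();R=Rotation.from_euler("xyz",s["tcp_rot"]).as_matrix()
K,o,C=cal("wrist");print(K,R.T@(o-s["tool_pos"]),R.T@C)
print("cap",tri([ray("top",(209.8,218)),ray("scene",(220.7,182.8))]))
print("knobtop",tri([ray("top",(369,216)),ray("scene",(302.5,270))]))
print(todelta([490,60,300],2.847))
E
```

```text
[[297.32   0.   257.76]
 [  0.   297.32 195.74]
 [  0.     0.     1.  ]] [  65.84    0.37 -161.15] [[-0.   -0.97 -0.25]
 [ 1.   -0.    0.  ]
 [-0.   -0.25  0.97]]
cap [500.91 375.66  69.05]
knobtop [503.56  26.96 136.6 ]
(array([-45.14, -42.52,  -7.73]), array([ 0.,  0., -0.]))
```

```bash
python3 -m jog '{"delta_pos":[[-4,-4,-4],[-9,-8.5,-7],[-45.1,-42.5,-7.7],[-45.1,-42.5,-7.7],[-45.1,-42.5,-7.7],[-45.1,-42.5,-7.7],[-45.1,-42.5,-7.7],[-45.1,-42.5,-7.7],[-45.1,-42.5,-7.7],[-45.1,-42.5,-7.7],[-45.1,-42.5,-7.7],[-45.1,-42.5,-7.7],[-45.1,-42.5,-7.7],[-45.1,-42.5,-7.7],[-45.1,-42.5,-7.7],[-45.1,-42.5,-7.7]],"delta_rot":[[0,0,0],[0,0,0],[0,0,0],[0,0,0],[0,0,0],[0,0,0],[0,0,0],[0,0,0],[0,0,0],[0,0,0],[0,0,0],[0,0,0],[0,0,0],[0,0,0],[0,0,0],[0,0,0]],"hand":[1,1,1,1,1,1,1,1,1,1,1,1,1,1,1,1]}'
python3 - <<'E'
from h import *
np.set_printoptions(precision=1,suppress=True)
c=cal("wrist");im=imaging.camera("wrist");print(c[1])
for l in("knob","axis_top","cover","carousel"):
    for b in imaging.trace("wrist",l): print(l,b["conf"],np.array(b["position"])*[512,384],b["region"].sum())
print(proj("wrist",(503.5,26,137),c),proj("wrist",(586,145,94),c))
for k in range(5):
    a=np.deg2rad(19+72*k);print(k,proj("wrist",(586+150*np.cos(a),145+150*np.sin(a),72),c))
save("w1",cv2.resize(im,(768,576)))
np.save("w1.npy",im); np.savez("w1c.npz",*c)
print(r.state()["joints"],r.state()["clock"])
E
```

```text
clock: 4.0
tool_pos: [489.5, 60.8, 299.7]
tcp_rot: [3.141, -0.0, 2.848]
wrist_force: [-0.2, -0.2, -0.1]
grip_width: 1.003
grasp_force: 0.0
[426.6  80.2 460.8]
knob 0.8 [230.9 200.2] 572
knob 0.41 [317.9 195. ] 28474
axis_top 0.74 [316.7 195.3] 28302
cover 0.72 [311.9 196.4] 17035
carousel 0.64 [318.2 193.7] 27886
[231.4 201.3] [338.  224.5]
0 [378.2 288.7]
1 [424.6 188.2]
2 [339.5 111.1]
3 [231.9 186.8]
4 [270.4 293.8]
[-0.6  0.1  0.4  1.8 -0.1  1.2  1.1] 4.25
```

View pics/w1.png

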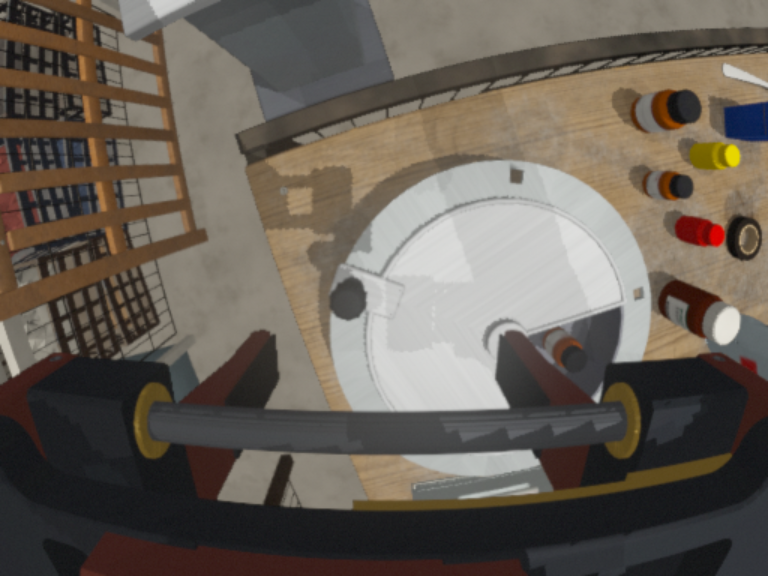

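The wrist view shows the knob at (232,199), the centre cap at (337,225) and ring holes at (344,117) and (425,195), in raw pixels. Next I'll fit the carousel pose to these, the top-view holes and the knob.

```bash
python3 - <<'E'
from h import *
from scipy.optimize import least_squares
np.set_printoptions(precision=2,suppress=True)
w=np.load("w1.npy");z=np.load("w1c.npz");wc=tuple(z[k] for k in z.files)
t=cv2.imread("pics/raw_top.png")[:,:,::-1]
def dark(im,p,s):
    x,y=np.round(p).astype(int);c=cv2.cvtColor(np.ascontiguousarray(im[y-s:y+s+1,x-s:x+s+1]),cv2.COLOR_RGB2GRAY).astype(float)
    d=np.clip(np.median(c)-15-c,0,None);g=np.mgrid[-s:s+1,-s:s+1]
    return np.array([x+(d*g[1]).sum()/d.sum(),y+(d*g[0]).sum()/d.sum()]) if d.sum()>0 else None
obs=[("wrist",2,dark(w,(344,117),7)),("wrist",1,dark(w,(425,195),6))]
tc=cal("top")
for k in (0,1,2,4):
    a=np.deg2rad(21+72*k);q=proj("top",(586+150*np.cos(a),145+150*np.sin(a),70),tc);m=dark(t,q,6);print(k,q,m)
    if m is not None: obs.append(("top",k,m))
print(obs)
C={"wrist":wc,"top":tc}
f=lambda v:np.concatenate([proj(n,(v[0]+150*np.cos(v[2]+1.2566*k),v[1]+150*np.sin(v[2]+1.2566*k),70),C[n])-m for n,k,m in obs]+[proj("wrist",(v[0],v[1],94),wc)-(336.7,225),proj("wrist",(v[0]+150*np.cos(v[2]+3*1.2566),v[1]+150*np.sin(v[2]+3*1.2566),124),wc)-(231.5,199.7)])
s=least_squares(f,[586,145,.35],loss="soft_l1");v=s.x;print(v,np.rad2deg(v[2]),f(v).reshape(-1,2))
a=v[2]+3*1.2566;print("knob",v[0]+150*np.cos(a),v[1]+150*np.sin(a))
print("wrist-ray vial cap",atz("wrist",(686/1.5,186/1.5),65,wc),atz("wrist",(231.5,199.7),124,wc))
E
```

```text
0 [286.96 123.54] [289.79 122.33]
1 [245.64 184.49] [245.16 179.07]
2 [293.35 244.39] [289.66 244.68]
4 [359.22 142.89] [361.91 142.18]
[('wrist', 2, array([343.66, 116.73])), ('wrist', 1, array([425.57, 195.61])), ('top', 0, array([289.79, 122.33])), ('top', 1, array([245.16, 179.07])), ('top', 2, array([289.66, 244.68])), ('top', 4, array([361.91, 142.18]))]
[592.56 145.5    0.31] 17.813960605481626 [[-0.69 -0.84]
 [-0.6  -1.85]
 [ 0.27 -2.55]
 [ 0.27 -0.89]
 [-0.05 -4.29]
 [-0.75  0.77]
 [ 2.63  3.76]
 [-0.31 -0.57]]
knob 503.9839412539518 24.448036676311332
wrist-ray vial cap [503.47 380.96  65.  ] [504.74  24.58 124.  ]
```

```bash
python3 - <<'E'
from h import *
from scipy.optimize import minimize
np.set_printoptions(precision=2,suppress=True)
w=np.load("w1.npy");z=np.load("w1c.npz");wc=tuple(z[k] for k in z.files)
imgs={"top":(cv2.imread("pics/raw_top.png")[:,:,::-1],cal("top")),"wrist":(w,wc),"scene":(cv2.imread("pics/raw_scene.png")[:,:,::-1],cal("scene"))}
A=np.linspace(0,2*np.pi,240,endpoint=False)
def G(im):
    g=cv2.GaussianBlur(im.astype(np.float32),(0,0),1.0);return np.sqrt(sum(cv2.Sobel(g,5,*d)**2 for d in((1,0),(0,1))).sum(2))
def samp(m,P):
    P=np.array(P,np.float32);return cv2.remap(m.astype(np.float32),P[:,0][None],P[:,1][None],1)[0]
for n,(im,c) in imgs.items():
    g=np.minimum(G(im),150)
    if n=="wrist": g[230:]=0
    best=[]
    for x in np.arange(574,602,1.):
        for y in np.arange(134,158,1.):
            s=0
            for R,h in((164,72),(128,79)):
                s+=samp(g,[proj(n,(x+R*np.cos(a),y+R*np.sin(a),h),c) for a in A[::3]]).mean()
            best.append((s,x,y))
    best.sort(reverse=True);print(n,best[:4])
    s,x,y=best[0]
    # hole darkness profile around ring r=150
    B=np.deg2rad(np.arange(0,72,.5));gr=im.astype(float).sum(2)
    out=[]
    for k in range(5):
        out.append(samp(gr,[proj(n,(x+150*np.cos(b+k*1.2566),y+150*np.sin(b+k*1.2566),70),c) for b in B]))
        p=out[-1]; i=np.arange(20,60); j=i[np.argmin(p[20:60])]; print("  hole",k,np.rad2deg(B[j]),p[j],np.median(p))
E
```

```text
top [(np.float32(225.87053), np.float64(593.0), np.float64(146.0)), (np.float32(225.48279), np.float64(592.0), np.float64(146.0)), (np.float32(224.82498), np.float64(592.0), np.float64(145.0)), (np.float32(224.77629), np.float64(593.0), np.float64(147.0))]
  hole 0 18.0 307.26855 502.7002
  hole 1 18.0 290.23633 511.80762
  hole 2 17.5 191.53516 501.42285
  hole 3 18.5 41.53125 479.5747
  hole 4 17.5 338.40234 479.0547
wrist [(np.float32(125.27019), np.float64(593.0), np.float64(144.0)), (np.float32(124.51544), np.float64(593.0), np.float64(145.0)), (np.float32(123.51338), np.float64(594.0), np.float64(144.0)), (np.float32(122.50737), np.float64(594.0), np.float64(145.0))]
  hole 0 10.0 136.16406 178.26562
  hole 1 15.5 316.01465 580.76953
  hole 2 16.5 259.16016 565.51855
  hole 3 17.0 199.05762 555.0254
  hole 4 22.0 199.0 546.12646
scene [(np.float32(256.01593), np.float64(592.0), np.float64(144.0)), (np.float32(255.82529), np.float64(591.0), np.float64(144.0)), (np.float32(255.49908), np.float64(591.0), np.float64(145.0)), (np.float32(254.90033), np.float64(592.0), np.float64(145.0))]
  hole 0 18.5 291.4707 458.02832
  hole 1 16.5 224.96094 456.53906
  hole 2 17.0 143.75 477.00684
  hole 3 18.0 184.29883 474.88818
  hole 4 19.0 247.31445 456.41992
```

Three views agree: the centre is at (592.5,145) with yaw about 17.7°, which puts the knob at (504,24.3) with its centre at z 124. Now I'll compute the deltas.

```bash
python3 - <<'E'
from h import *
print(todelta([504,24.3,160],2.847),todelta([504,24.3,107],2.847))
E
```

```text
(array([-2.42, -3.03, 13.97]), array([ 0.,  0., -0.])) (array([-2.42, -3.03, 19.27]), array([ 0.,  0., -0.]))
```

```bash
python3 -m jog '{"delta_pos":[[-2.4,-3,4],[-2.4,-3,9],[-2.4,-3,13],[-2.4,-3,16],[-2.4,-3,18],[-2.4,-3,19.3],[-2.4,-3,19.3],[-2.4,-3,19.3],[-2.4,-3,19.3],[-2.4,-3,19.3],[-2.4,-3,19.3],[-2.4,-3,19.3],[-2.4,-3,19.3]],"delta_rot":[[0,0,0],[0,0,0],[0,0,0],[0,0,0],[0,0,0],[0,0,0],[0,0,0],[0,0,0],[0,0,0],[0,0,0],[0,0,0],[0,0,0],[0,0,0]],"hand":[1,1,1,1,1,1,1,0,0,0,0,0,0]}'
```

```text
clock: 5.88
tool_pos: [503.9, 24.7, 106.7]
tcp_rot: [3.142, -0.0, 2.847]
wrist_force: [-0.1, 0.2, 0.2]
grip_width: 0.35
grasp_force: 0.0
```

```bash
python3 -m jog '{"delta_pos":[[0,0,0],[0,0,0],[0,0,0],[0,0,0],[0,0,-0.5],[0,0,-1],[0,0,-1.4],[0,0,-1.4],[0,0,-1.4]],"delta_rot":[[0,0,0],[0,0,0],[0,0,0],[0,0,0],[0,0,0],[0,0,0],[0,0,0],[0,0,0],[0,0,0]],"hand":[0,0,0,0,0,0,0,0,0]}'
python3 - <<'E'
from h import *
np.set_printoptions(precision=2,suppress=True)
c=np.array([592.5,145]);R=Rotation.from_euler("z",2.847-np.pi/2*0)
s=r.state();p=np.array(s["tool_pos"])[:2];print(p,np.linalg.norm(p-c),s["wrist_force"])
u=(p-c)/np.linalg.norm(p-c)*150
Rt=Rotation.from_euler("xyz",[np.pi,0,2.847])
for d in range(6,73,6):
    a=-np.deg2rad(d);v=np.array([[np.cos(a),-np.sin(a)],[np.sin(a),np.cos(a)]])@u-u
    print(np.round(Rt.inv().apply([*v,0])[:2]/10,2).tolist(),round(-a,3))
E
```

```text
clock: 7.0
tool_pos: [503.6, 24.8, 120.4]
tcp_rot: [-3.141, -0.001, 2.847]
wrist_force: [1.6, 1.5, -9.8]
grip_width: 0.313
grasp_force: 30.0
[503.62  24.76] 149.52637554023121 [ 1.58  1.49 -9.79]
[1.45, 0.6] 0.105
[2.83, 1.35] 0.209
[4.12, 2.25] 0.314
[5.31, 3.27] 0.419
[6.39, 4.41] 0.524
[7.35, 5.66] 0.628
[8.16, 7.0] 0.733
[8.84, 8.41] 0.838
[9.36, 9.89] 0.942
[9.72, 11.42] 1.047
[9.93, 12.98] 1.152
[9.96, 14.55] 1.257
```

The knob is held and the spring reads 9.8 N, so it is lifted about 14 mm. I'll turn the first part and watch the force.

```bash
python3 -m jog '{"delta_pos":[[0.7,0.27,-1.4],[1.45,0.6,-1.4],[2.12,0.96,-1.4],[2.83,1.35,-1.4],[4.12,2.25,-1.4],[5.31,3.27,-1.4],[5.31,3.27,-1.4]],"delta_rot":[[0,0,0.052],[0,0,0.105],[0,0,0.157],[0,0,0.209],[0,0,0.314],[0,0,0.419],[0,0,0.419]],"hand":[0,0,0,0,0,0,0]}'
```

```text
clock: 7.88
tool_pos: [461.0, 72.2, 133.4]
tcp_rot: [-3.139, -0.002, 2.43]
wrist_force: [3.2, 1.7, -26.6]
grip_width: 0.311
grasp_force: 30.0
```

I repeated the lift offset by mistake, because rows are relative to the pose that was already lifted. The plunger is now at its stop with 27 N and the fingers slid up the knob, well within limits. I'll ease down 1.5 mm and then go on.

```bash
python3 -m jog '{"delta_pos":[[0,0,0.15],[0,0,0.15]],"delta_rot":[[0,0,0],[0,0,0]],"hand":[0,0]}'
python3 - <<'E'
from h import *
c=np.array([592.5,145]);s=r.state();Rt=Rotation.from_euler("xyz",s["tcp_rot"]);p=np.array(s["tool_pos"])[:2]
a0=np.arctan2(*(p-c)[::-1]);end=np.deg2rad(233.7-72);print(np.rad2deg(a0),np.hypot(*(p-c)),s["tcp_rot"])
for k in range(1,9):
    a=a0%(2*np.pi)+(end-a0%(2*np.pi))*k/8;v=c+150*np.array([np.cos(a),np.sin(a)])-p
    print(np.round(Rotation.from_euler("xyz",[np.pi,0,s["tcp_rot"][2]]).inv().apply([*v,0])[:2]/10,2).tolist(),round((a0%(2*np.pi))-a,3))
E
```

```text
clock: 8.12
tool_pos: [462.0, 70.6, 133.0]
tcp_rot: [-3.14, -0.001, 2.428]
wrist_force: [-3.2, 0.1, -9.7]
grip_width: 0.312
grasp_force: 30.0
-150.3229135269264 150.23116900954847 [-3.14019310e+00 -1.07192646e-03  2.42831723e+00]
[1.44, 0.62] 0.105
[2.82, 1.37] 0.209
[4.12, 2.26] 0.314
[5.31, 3.27] 0.419
[6.39, 4.41] 0.523
[7.35, 5.66] 0.628
[8.17, 6.99] 0.733
[8.85, 8.41] 0.837
```

```bash
python3 -m jog '{"delta_pos":[[0.7,0.27,0],[1.44,0.62,0],[2.82,1.37,0],[4.12,2.26,0],[5.31,3.27,0],[6.39,4.41,0],[7.35,5.66,0],[8.17,6.99,0],[8.5,7.7,0],[8.85,8.41,0],[8.85,8.41,0],[8.85,8.41,0]],"delta_rot":[[0,0,0.052],[0,0,0.105],[0,0,0.209],[0,0,0.314],[0,0,0.419],[0,0,0.523],[0,0,0.628],[0,0,0.733],[0,0,0.785],[0,0,0.837],[0,0,0.837],[0,0,0.837]],"hand":[0,0,0,0,0,0,0,0,0,0,0,0]}'
python3 - <<'E'
from h import *
c=np.array([592.5,145]);s=r.state();p=np.array(s["tool_pos"])[:2]
print(np.rad2deg(np.arctan2(*(p-c)[::-1]))%360,np.hypot(*(p-c)),233.7-72)
E
```

```text
clock: 9.62
tool_pos: [449.9, 193.2, 133.1]
tcp_rot: [-3.14, -0.001, 1.593]
wrist_force: [-5.1, 2.3, -11.4]
grip_width: 0.311
grasp_force: 30.0
161.310590338432 150.50651856266037 161.7
```

```bash
python3 -m jog '{"delta_pos":[[0,0,0.4],[0,0,0.8],[0,0,1.1],[0,0,1.1]],"delta_rot":[[0,0,0],[0,0,0],[0,0,0],[0,0,0]],"hand":[0,0,0,0]}'
```

```text
clock: 10.12
tool_pos: [450.0, 193.2, 122.2]
tcp_rot: [-3.14, -0.001, 1.592]
wrist_force: [-5.3, 2.5, -7.9]
grip_width: 0.31
grasp_force: 30.0
```

```bash
python3 -m jog '{"delta_pos":[[0,0,0],[0,0,0],[0,0,0],[0,0,0],[0,0,-3],[0,0,-8],[9,2.5,-11],[18.2,5.5,-11],[18.2,5.5,-11],[18.2,5.5,-11],[18.2,5.5,-11],[18.2,5.5,-11],[18.2,5.5,-11],[18.2,5.5,-11],[18.2,5.5,-11]],"delta_rot":[[0,0,0],[0,0,0],[0,0,0],[0,0,0],[0,0,0],[0,0,0],[0,0,-0.18],[0,0,-0.36],[0,0,-0.54],[0,0,-0.72],[0,0,-0.9],[0,0,-1.08],[0,0,-1.25],[0,0,-1.25],[0,0,-1.25]],"hand":[1,1,1,1,1,1,1,1,1,1,1,1,1,1,1]}'
python3 - <<'E'
from h import *
np.set_printoptions(precision=1,suppress=True)
c=cal("wrist");w=imaging.camera("wrist");np.save("w2.npy",w);np.savez("w2c.npz",*c)
for b in imaging.trace("wrist","vial"):
    ys,xs=np.nonzero(b["region"]);print(b["conf"],np.array(b["position"])*[512,384],b["region"].sum(),xs.min(),xs.max(),ys.min(),ys.max())
print(proj("wrist",(501,376,67),c),proj("wrist",(501,376,0),c))
ims=[imaging.camera(n) for n in("top","scene")]
for n,l in(("top","knob"),("scene","knob"),("wrist","knob")):
    for b in imaging.trace(n,l)[:1]: print(n,b["conf"],np.array(b["position"])*[512,384])
a=np.deg2rad(161.7);k=(592.5+150*np.cos(a),145+150*np.sin(a),124)
for n in("top","scene"):print(n,proj(n,k))
print("wrist",proj("wrist",k,c))
s=cv2.resize(ims[1][150:300,220:380],(400,375),interpolation=2);t=cv2.resize(w,(400,300))
save("w2",np.vstack([cv2.resize(w,(512,384))[100:300],cv2.resize(ims[1][150:300,200:400],(512,384),interpolation=2)]))
print(r.state()["joints"])
E
```

```text
clock: 12.0
tool_pos: [502.2, 375.9, 232.1]
tcp_rot: [3.142, -0.0, 2.837]
wrist_force: [0.3, -0.6, -0.2]
grip_width: 0.999
grasp_force: 0.0
0.98 [299.8 211.9] 731 287 314 195 230
0.95 [261.9 173.2] 698 247 273 158 191
0.9 [248.5 109.6] 1152 228 266 90 127
0.89 [318.2 142. ] 712 301 333 128 154
[257.  179.5] [257.1 169.8]
top 0.62 [290.8 242.1]
scene 0.44 [231.4 228.2]
wrist 0.93 [ 79.4 200.2]
top [291.5 239.8]
scene [235.7 226.7]
wrist [ 78.6 198. ]
[-1.   0.4  0.4  1.6 -0.2  1.2  0.7]
```

View pics/w2.png

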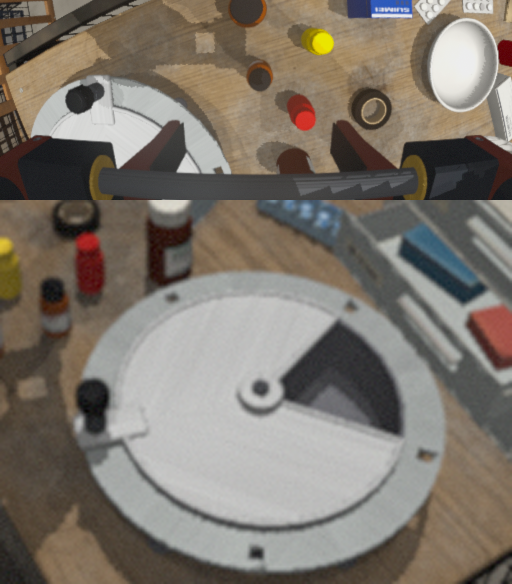

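The lower picture shows the cover turned, the next compartment open and empty, and the knob at the next hole. The upper wrist crop shows the target vial's cap at about (260,176), between the yellow and red ones. Now I'll triangulate the vial cap and the knob height.

```bash
python3 - <<'E'
from h import *
np.set_printoptions(precision=2,suppress=True)
L=lambda f:(lambda z:tuple(z[k] for k in z.files))(np.load(f))
w1,w2=L("w1c.npz"),L("w2c.npz")
w=np.load("w2.npy");save("w2raw",w)
# dark cap blob inside vial neighbourhood
def cap(im,x0,x1,y0,y1):
    g=im[y0:y1,x0:x1].astype(int);m=((g.max(2)-g.min(2))<25)&(g.max(2)<90);m=m.astype(np.uint8)
    n,l,s,c=cv2.connectedComponentsWithStats(m);k=1+np.argmax(s[1:,4]);return c[k]+[x0,y0],s[k]
c2=cap(w,240,280,152,198);c1=cap(np.load("w1.npy"),425,480,105,145);print(c2,c1)
for nm,rs in {"w1w2":[ray("wrist",c1[0],w1),ray("wrist",c2[0],w2)],"w2top":[ray("wrist",c2[0],w2),ray("top",(209.8,218))],"all":[ray("wrist",c1[0],w1),ray("wrist",c2[0],w2),ray("top",(209.8,218)),ray("scene",(220.7,183))]}.items(): print(nm,tri(rs))
print("w2 at 66",atz("wrist",c2[0],66,w2))
print("knob",tri([ray("wrist",(79.4,200.2),w2),ray("top",(290.8,242.1)),ray("scene",(231.4,228.2))]),tri([ray("wrist",(79.4,200.2),w2),ray("scene",(232.5,228.2))]))
for h in(124,133.5):print(h,proj("wrist",(450.1,192.1,h),w2))
E
```

```text
(array([259.36, 179.5 ]), array([  9,  17,  21,  22, 362], dtype=int32)) (array([454.06, 123.84]), array([ 21,  12,  16,  15, 195], dtype=int32))
w1w2 [503.03 378.14  59.79]
w2top [500.65 377.6   66.07]
all [502.   377.25  63.95]
w2 at 66 [502.02 378.47  66.  ]
knob [446.13 193.58 123.74] [447.74 192.77 123.  ]
124 [ 78.61 198.  ]
133.5 [ 73.93 200.31]
```

The knob is at z ≈ 124, so the pin is home. The vial stands at (502,378) with its cap at about 66 mm, which fits the text. Grasping it now.

```bash
python3 -m jog '{"delta_pos":[[0.1,0.2,4],[0.1,0.2,9],[0.1,0.2,13],[0.1,0.2,16],[0.1,0.2,19],[0.1,0.2,20.6],[0.1,0.2,21.3],[0.1,0.2,21.3],[0.1,0.2,21.3],[0.1,0.2,21.3],[0.1,0.2,21.3],[0.1,0.2,21.3]],"delta_rot":[[0,0,0],[0,0,0],[0,0,0],[0,0,0],[0,0,0],[0,0,0],[0,0,0],[0,0,0],[0,0,0],[0,0,0],[0,0,0],[0,0,0]],"hand":[0.65,0.65,0.65,0.65,0.65,0.65,0.65,0.65,0,0,0,0]}'
```

```text
clock: 13.85
tool_pos: [502.0, 378.5, 19.7]
tcp_rot: [3.141, 0.0, 2.841]
wrist_force: [-0.0, 0.8, 4.6]
grip_width: 0.356
grasp_force: 30.0
```

```bash
python3 -m jog '{"delta_pos":[[0,0,0],[0,0,0],[0,0,0]],"delta_rot":[[0,0,0],[0,0,0],[0,0,0]],"hand":[0,0,0]}'
python3 - <<'E'
from h import *
a=np.deg2rad(17.8-36);p=(592.5+86*np.cos(a),145+86*np.sin(a));print(p)
s=r.state();z=s["tool_pos"][2];print(todelta([*p,z],s["tcp_rot"][2]))
E
```

```text
clock: 14.22
tool_pos: [502.0, 378.4, 19.7]
tcp_rot: [3.141, 0.0, 2.841]
wrist_force: [-0.8, -0.5, 5.6]
grip_width: 0.353
grasp_force: 30.0
(np.float64(674.1975964311201), np.float64(118.139197007948))
(array([-2.416e+01, -1.976e+01, -1.000e-02]), array([0.001, 0.   , 0.   ]))
```

The vial is held (31 mm wide). Before going in, I'll check the clearance to the drawer tray behind the carousel.

```bash
python3 -m jog '{"delta_pos":[[0,0,-1],[0,0,-4],[0,0,-9],[0,0,-14],[0,0,-14]],"delta_rot":[[0,0,0],[0,0,0],[0,0,0],[0,0,0],[0,0,0]],"hand":[0,0,0,0,0]}'
python3 - <<'E'
from h import *
np.set_printoptions(precision=0,suppress=True)
for n,px in(("drawer front L",(267,107)),("drawer front R",(369,117)),("body front L",(268,75)),("body front R",(390,80))):
    print(n,*[atz("top",px,z)[:2] for z in(60,120,200)])
s=cv2.resize(imaging.camera("scene")[80:280,200:500],(780,520),interpolation=2);save("s3",s)
E
```

```text
clock: 14.85
tool_pos: [503.9, 379.4, 163.8]
tcp_rot: [3.135, 0.004, 2.84]
wrist_force: [-0.2, -0.7, -0.0]
grip_width: 0.355
grasp_force: 30.0
drawer front L [770. 246.] [749. 247.] [721. 249.]
drawer front R [747.   1.] [727.  17.] [701.  39.]
body front L [852. 245.] [825. 246.] [790. 247.]
body front R [841. -53.] [816. -33.] [781.  -7.]
```

View pics/s3.png

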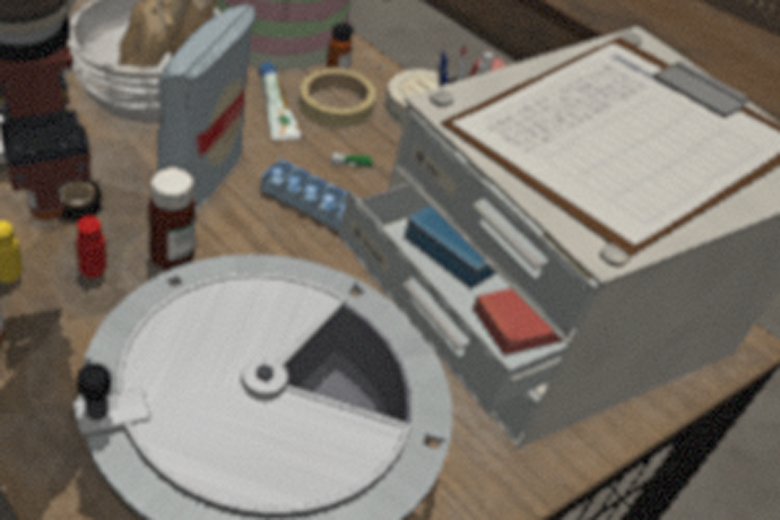

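The bottom drawer front is at x≈750–770, and at the place the body's far corner reaches x≈735 above it, so the way is clear. I'll carry the vial over.

```bash
python3 -m jog '{"delta_pos":[[-2,-2,0],[-6,-5,0],[-10,-8.2,0],[-14,-11.5,0],[-18,-14.8,0],[-21,-17.3,0],[-23,-18.9,0],[-24,-19.7,0],[-24,-19.7,0],[-24,-19.7,0],[-24,-19.7,0]],"delta_rot":[[0,0,0],[0,0,0],[0,0,0],[0,0,0],[0,0,0],[0,0,0],[0,0,0],[0,0,0],[0,0,0],[0,0,0],[0,0,0]],"hand":[0,0,0,0,0,0,0,0,0,0,0]}'
python3 - <<'E'
from h import *
np.set_printoptions(precision=1,suppress=True)
c=cal("wrist");w=imaging.camera("wrist")
s=r.state();print(s["tool_pos"],s["tcp_rot"],s["joints"],todelta([672.5,118.7,24.7],2.841))
for px in ((592.5,145,94),(672.5,118.7,79)): print(proj("wrist",px,c))
for q in (-36-36,36-36):
    a=np.deg2rad(17.8+q)
    for R in(25,128):print(q,R,proj("wrist",(592.5+R*np.cos(a),145+R*np.sin(a),79),c))
save("w4",cv2.resize(np.hstack([w[60:330,:]]),(784,414)))
E
```

```text
clock: 16.27
tool_pos: [672.1, 120.5, 159.1]
tcp_rot: [3.141, -0.0, 2.843]
wrist_force: [0.6, 0.2, 0.1]
grip_width: 0.352
grasp_force: 30.0
[672.2 120.3 159.2] [ 3.1 -0.   2.8] [-0.5  0.6  0.4  1.5 -0.2  1.1  1.2] (array([-0.1, -0.1, 13.4]), array([ 0., -0.,  0.]))
[256.9  98.6]
[255.1 201.7]
-72 25 [238.2 124.6]
-72 128 [169.8 221.1]
0 25 [274.7 125.3]
0 128 [339.9 224.1]
```

View pics/w4.png

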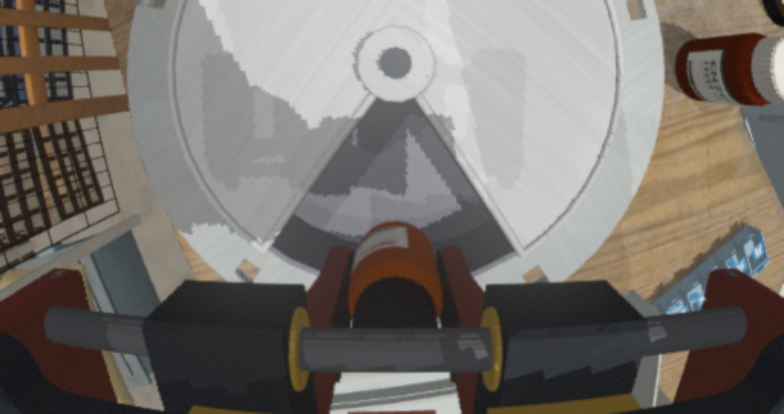

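The wrist view matches the fit: cap at (393,62) and opening corners at (265,248) and (520,250) in the picture, with the vial hanging upright on the middle line of the opening. I'll lower it slowly.

```bash
python3 -m jog '{"delta_pos":[[-0.1,-0.1,2],[-0.1,-0.1,4],[-0.1,-0.1,6],[-0.1,-0.1,8],[-0.1,-0.1,10],[-0.1,-0.1,11.5],[-0.1,-0.1,12.5],[-0.1,-0.1,13],[-0.1,-0.1,13.2],[-0.1,-0.1,13.2]],"delta_rot":[[0,0,0],[0,0,0],[0,0,0],[0,0,0],[0,0,0],[0,0,0],[0,0,0],[0,0,0],[0,0,0],[0,0,0]],"hand":[0,0,0,0,0,0,0,0,0,0]}'
```

```text
clock: 17.58
tool_pos: [673.6, 117.7, 27.6]
tcp_rot: [3.141, 0.001, 2.841]
wrist_force: [0.2, 0.8, 0.8]
grip_width: 0.354
grasp_force: 30.0
```

```bash
python3 -m jog '{"delta_pos":[[0,0,0.15],[0,0,0.3],[0,0,0.3]],"delta_rot":[[0,0,0],[0,0,0],[0,0,0]],"hand":[0,0,0]}'
```

```text
clock: 17.95
tool_pos: [673.2, 117.7, 24.1]
tcp_rot: [3.142, -0.0, 2.841]
wrist_force: [0.1, 0.2, 0.0]
grip_width: 0.351
grasp_force: 30.0
```

```bash
python3 -m jog '{"delta_pos":[[0,0,0.05],[0,0,0.1],[0,0,0.1]],"delta_rot":[[0,0,0],[0,0,0],[0,0,0]],"hand":[0,0,0]}'
```

```text
clock: 18.32
tool_pos: [673.4, 117.7, 23.7]
tcp_rot: [3.141, 0.0, 2.841]
wrist_force: [-1.9, 0.2, 5.8]
grip_width: 0.356
grasp_force: 30.0
```

Contact shows 6 N, so the vial is on the floor. I'll open a little and withdraw straight up.

```bash
python3 -m jog '{"delta_pos":[[0,0,0],[0,0,0],[0,0,0],[0,0,0],[0,0,-1],[0,0,-3],[0,0,-6],[0,0,-10],[0,0,-14],[0,0,-18],[4,0,-20],[9,0,-20],[14,0,-20],[18,0,-20],[18,0,-20],[18,0,-20]],"delta_rot":[[0,0,0],[0,0,0],[0,0,0],[0,0,0],[0,0,0],[0,0,0],[0,0,0],[0,0,0],[0,0,0],[0,0,0],[0,0,0],[0,0,0],[0,0,0],[0,0,0],[0,0,0],[0,0,0]],"hand":[0.52,0.52,0.52,0.52,0.52,0.52,0.52,0.52,0.52,0.52,0.52,0.52,0.52,0.52,0.52,0.52]}'
python3 - <<'E'
from h import *
np.set_printoptions(precision=1,suppress=True)
c=cal("wrist");w=imaging.camera("wrist");sc=imaging.camera("scene");ks={"wrist":(ray),}
k={}
for n in("wrist","scene"):
    for b in imaging.trace(n,"knob")[:1]: k[n]=np.array(b["position"])*[512,384];print(n,b["conf"],k[n])
if len(k)==2:print("knob",tri([ray("wrist",k["wrist"],c),ray("scene",k["scene"])]))
save("f",np.hstack([cv2.resize(w,(400,300)),cv2.resize(sc[140:290,200:400],(400,300),interpolation=2)]))
E
```

```text
clock: 20.32
tool_pos: [502.5, 170.8, 224.5]
tcp_rot: [3.14, 0.002, 2.841]
wrist_force: [0.3, 0.2, -0.2]
grip_width: 0.519
grasp_force: 0.0
scene 0.56 [233.4 227.7]
```

View pics/f.png

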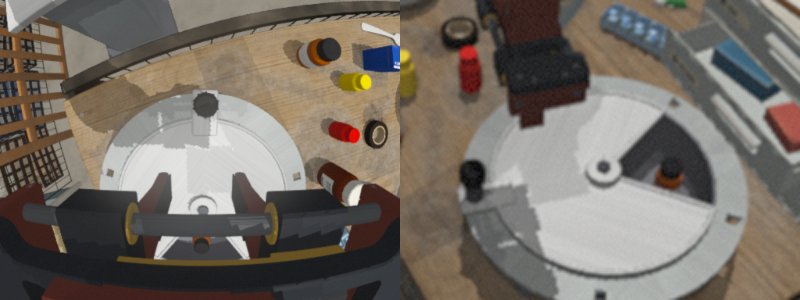

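The picture shows the vial standing upright in the open compartment (right half, about (670,172)), the knob seated at its new hole (472,175) and the bystanders where they were.

```bash
python3 -c "
from cell import sign_off
print(sign_off())"
```

```text
the job is handed in; nothing more can be done
None
```

The cover is turned one hole clockwise with the plunger home (knob measured at 124 mm), the small amber vial stands upright in the newly opened compartment, the bystanders were not touched, and the job was handed in at about 20 s.

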